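# Eject the charged block battery

## Task

Two charging cradles stand on the work mat; one holds a flat block battery, the other a slim round cell. Push the spring ejector slide behind the block battery all the way in, so that the battery slides completely out of its bay onto the landing in front, then let the slide spring back. Do not touch the battery itself with the gripper, and leave the round cell where it is.

Things in the scene. Friction and masses are not known exactly. Their poses are not given: they have to be found in the camera images.
- block_battery: rectangular block battery, 48.5 x 26.5 x 17.5 mm (length, width, height as it lies), dark metal with a copper band, lying in the open-topped bay of a white cradle 200 x 64 mm, bay floor 20 mm above the table. Two sprung rollers at the mouth hold it; beyond is a level rimmed landing 70 mm long. Origin: centre of its underside; x along its length, the way it is pushed out
- round_cell: slim round cell, 14.5 mm diameter, 49 mm long, lying in the bay of the second cradle, which looks the same but for its narrower bay and has its own ejector (not listed). Origin: underside of the cell below its centre
- ejector_tab (a point): middle of the rear face of the upright black tab on the ejector slide behind the block battery. Tab: 8 mm thick (x), 34 wide (y), top edge 12 mm above this point and 65 mm above the table. x: level push direction, towards the battery, whose rear end starts 35 mm ahead. The slide's front, 34 mm ahead, pushes the battery. Round the tab the cradle is at most 34 mm high. Site moves with the slide
- ejector (a joint): travel of that slide: 0 at rest, 0.062 m fully in (end stop). A spring pushes it back to 0 when freed: about 2 N at rest, 5 N fully in; the battery's rollers add a few newtons on the way

How it is judged:
On the way:
1. the ejector slide behind the block battery is pushed in at least 50 mm of its 62 mm (value of joint ejector above 0.05 m), for 0.05 s.
At the end, for the whole second after the job is handed in: The slide is back within 6 mm of rest; the block battery lies still on its landing, its origin 108 to 150 mm ahead of the tab's point (59 at the start, about 120 after a full push), within 25 mm of the centre line, 12 to 40 mm above the table; the round cell is within 10 mm of its start (value of joint ejector below 0.006 m and x of block_battery in the frame of ejector_tab between 0.108 and 0.15 m and y of block_battery in the frame of ejector_tab between -0.025 and 0.025 m and height (world z) of block_battery between 0.012 and 0.04 m and linear speed of block_battery below 0.02 m/s and distance of round_cell from where it was at the start of the episode below 0.01 m); the robot touches nothing.
It fails at once if the gripper's fingers touch the block battery (over 1 N) (contact force between the fingers and block_battery above 1 N).
It fails at once if the round cell is moved by more than 10 mm (distance of round_cell from where it was at the start of the episode above 0.01 m).
It also fails if it takes over 35 s, if anything falls off the work surface, if the arm or the gripper's body presses on something with over 40 N, if the wrist force passes 120 N, or if a joint passes its speed limit or range.

## Robot

A 6-joint arm with a two-finger parallel gripper is mounted at the origin on the work surface. World frame = base frame: x ahead of the robot, y to its left, z up, the work surface at z = 0. Lengths are in m, angles in rad, forces in N, time in s.
With the tool pointing down it reaches from about 0.3 to 0.875 m from the base axis. Payload 4.2 kg.
Tool frame: the origin (TCP) lies at the very end of the fingers, on their centre line; the grasp point (between the pads) lies 19 mm behind it; z points along the fingers, x is the direction in which the jaws open and shut, and the axes are right-handed (so a half turn about z gives the same grasp; the last joint's range is limited). The gripper opens to 85 mm and grips with 20 to 120 N. Pads are 22 mm wide; open, the fingers measure 114 mm over their backs; the gripper's body (76 mm by 85 mm) begins 54 mm behind the grasp point. The pads swing forward as they close: fully open they stand 13 mm farther back than shut.
Start: joints at [-1.205, 0.32, 1.565, -0, 1.257, -0.02], TCP at [0.216, -0.533, 0.231] pointing down, gripper open.
Joint ranges: [-3.11, 3.11], [-0.84, 2.01], [0.21, 2.61], [-1.34, 4.49], [0.05, 2.63], [-2.56, 2.56]. Speed limits (rad/s): [2.57, 2.57, 3.14, 3.14, 3.14, 3.14].

## Interface

Orientations are given as a unit quaternion [x, y, z, w].
In Python, from plant import telemetry, read_camera, manip, spot_in, cut_out, pinpoint gives the robot as it stands.
- The arm moves only by the tool carry_out, never from a script. Its arguments are lists of equal length, an entry for each row: "xyz": the shift along the tool's x, y, z in cm, a list of three; "angular": the turn, a rotation vector about the tool's x, y, z in degrees, a list of three; "gripper": the finger opening in cm, from 0 to 8.54. In form: {"xyz": [[dx, dy, dz], ...], "angular": [[wx, wy, wz], ...], "gripper": [gripper, ...]}. A call has 1 to 8 rows; each row shifts and turns the commanded pose from where the row before left it, along the tool's axes as they then stand; what a row does not reach is not made up. A row lasts 1/8 s, in which the tool goes at most 62.5 mm and 10.7 degrees, less where a joint would pass 70% of its speed; a pose out of reach is approached as far as the arm can. A call with a gripper value outside its range is refused whole. The fingers move at their own pace and stop on an object; "squeeze" is the grip in N (left out, the last holds). Time passes only in rows, so rows that do not move let the fingers close. It gives the time, the measured TCP pose, the force and the opening at its end, in the units of the state.
- telemetry.get_obs(): the state, without advancing time (a new reading comes with each control period).
- read_camera(name): name is "scene" or "side" or "wrist"; returns a dict with "img" (480x640x3 uint8, red, green, blue), "fx", "fy", "cx", "cy" (pixels), "rvec" (rotation vector, rad) and "tvec" (3), from world to camera coordinates, as OpenCV has them. Camera axes: x right, y down, z forward; pixel columns grow to the right and rows downward; lengths in m; the calibration is good to about 2 mm. A picture is of the moment at which its call begins. There is no depth.
- manip.sign_off(): hands the job in, once; it reports no verdict.
Trained networks look in a picture, given as the dict that the camera call returned (one of the last four; its "shot" number tells which), for a name from the list of things; names that differ only in an ending like _2 or _b are one class to them, and where a whole thing is asked for, a point or a joint stands for the part that bears it (a point fixed in the world has none). Each returns a list of dicts, best first, with "confidence" (0 to 1); they miss things now and then, are a little off and sometimes report something else, mostly with a low value. They report only what shows in the picture. A call takes as long as a camera call.
- spot_in(picture, thing): "box" ([left, top, width, height] in pixels, round what is visible of it).
- cut_out(picture, thing): "region" (480x640 bool, what is visible of it) and "box" ([left, top, width, height] in pixels, round what is visible of it).
- pinpoint(picture, thing): "position" ([row, column] in pixels: a listed point, or the origin of a listed thing).
The state is a dict: "time": time; "joint_pos": joint angles; "qd": joint speeds; "joint_torque": joint torques, N m; "ee_pos": TCP position; "ee_rot": TCP orientation; "wrist_force": force on the tool from outside, world axes, zero at the start; "torque": the same for the moment, N m; "opening": opening from 0.0 (shut) to 1.0 (fully open).
Only numpy, scipy, OpenCV 4.12 (cv2) and the standard library are available. Lean on these libraries where they do the work, as an engineer would, in place of code of your own. Each camera call takes 0.05 s, during which the arm holds its last target. There are 200 camera calls.

## Working session

There is one attempt and no reset: what is moved stays moved. The work goes in short steps, Python scripts to look and compute and a tool call to move; the robot and the scene stay as the last step left them, time stands still between calls to the robot, and variables do not carry over. Pictures are saved under pics/ and viewed, about 8 in all and at most 12, crops included, and the job is handed in when it is done.

Besides the shell and the picture viewer there is one more tool, called after ">>>" as name(argument=value, ...) on one line, values as JSON. carry_out: Moves the arm, as the interface text tells. Its arguments: {"type":"object","properties":{"xyz":{"type":"array"},"angular":{"type":"array"},"gripper":{"type":"array"},"squeeze":{"type":"number"}},"required":["xyz","angular","gripper"]}

```bash
mkdir -p pics; cat > h.py <<'E'
import numpy as np,cv2
from plant import telemetry, read_camera, manip, spot_in, cut_out, pinpoint
def ray(c,rc):
    R=cv2.Rodrigues(np.array(c["rvec"],float))[0];t=np.array(c["tvec"],float).ravel()
    d=R.T@np.array([(rc[1]-c["cx"])/c["fx"],(rc[0]-c["cy"])/c["fy"],1.]);return -R.T@t,d/np.linalg.norm(d)
def onz(c,rc,z):
    o,d=ray(c,rc);return o+d*(z-o[2])/d[2]
def tri(l):
    A=0;b=0
    for c,rc in l:
        o,d=ray(c,rc);P=np.eye(3)-np.outer(d,d);A=A+P;b=b+P@o
    return np.linalg.solve(A,b)
def save(c,n): cv2.imwrite("pics/"+n,cv2.cvtColor(c["img"],cv2.COLOR_RGB2BGR))
E
python3 - <<'E'
from h import *
print(telemetry.get_obs())
z={"block_battery":.02,"round_cell":.02,"ejector_tab":.053}
C={n:read_camera(n) for n in("scene","side","wrist")}
for n in z:
    L=[]
    for k,c in C.items():
        r=pinpoint(c,n)
        for q in r[:2]: print(n,k,q["confidence"],np.round(q["position"],1),onz(c,q["position"],z[n]).round(4))
        if r and k!="wrist": L.append((c,r[0]["position"]))
    if len(L)>1: print("tri",tri(L).round(4))
save(C["scene"],"s.png");save(C["side"],"d.png")
E
```

```text
{'time': 0.0, 'joint_pos': array([-1.20501094e+00,  3.20279180e-01,  1.56566596e+00, -1.77477600e-05,
        1.25737553e+00, -2.00104630e-02]), 'qd': array([-0.00097775, -0.00047378, -0.00033952,  0.00040147, -0.00079779,
        0.00011911]), 'joint_torque': array([-1.48227104e-03, -4.15526390e+01, -2.34162337e+01, -2.22534454e-04,
        8.16591899e-03, -1.82109363e-05]), 'ee_pos': array([ 0.21619407, -0.532306  ,  0.23049463]), 'ee_rot': array([ 8.29548271e-01, -5.58434347e-01, -7.11791211e-04, -4.89834774e-04]), 'wrist_force': array([-0.5997324 ,  0.21148505, -0.39661631]), 'torque': array([-0.05228243,  0.01299182, -0.00722625]), 'opening': 1.0002210853123203}
block_battery scene 0.63 [323.5 397.1] [0.5946 0.1587 0.02  ]
block_battery side 0.84 [186.5 285.2] [0.589  0.1607 0.02  ]
tri [0.5912 0.1594 0.019 ]
round_cell scene 0.67 [226.4 230.9] [ 0.628  -0.1964  0.02  ]
round_cell side 0.84 [367.4 410.5] [ 0.6174 -0.1972  0.02  ]
tri [ 0.6224 -0.1975  0.0161]
ejector_tab scene 0.68 [282.5 405.7] [0.5442 0.1333 0.053 ]
ejector_tab side 0.81 [184.7 254.4] [0.5371 0.143  0.053 ]
tri [0.5401 0.1358 0.0549]
```

View pics/s.png

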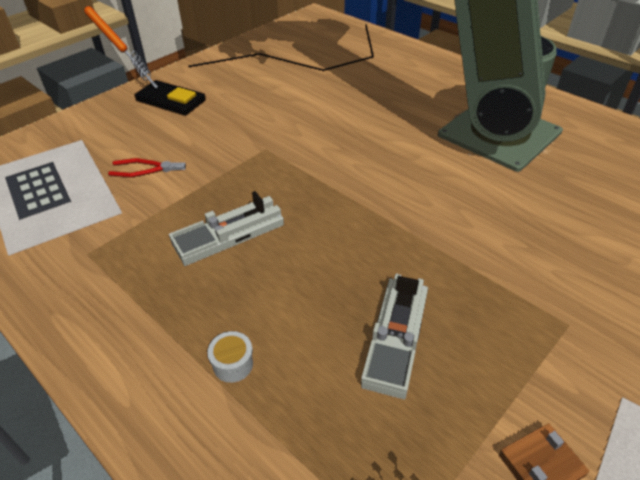

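View pics/d.png

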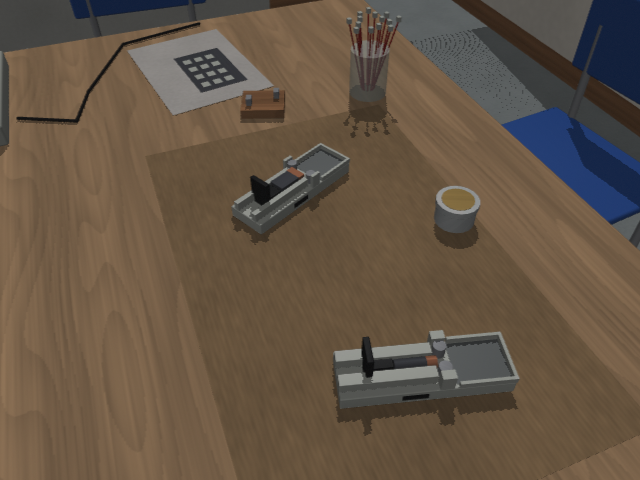

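Both cradles are visible. The block battery's black tab is at about (405,285) in scene and (260,188) in side; the other cradle belongs to the round cell. The position is plausible and its heading is about 25°. I'll move above it with the gripper closed, then refine.

>>> carry_out(xyz=[[-3.1,-3.2,0],[-3.1,-3.2,0],[-3.1,-3.2,0],[-3.1,-3.2,0],[-3.1,-3.2,0],[-3.1,-3.2,0],[-3.1,-3.2,0],[-3.1,-3.2,0]], angular=[[0,0,0],[0,0,0],[0,0,0],[0,0,0],[0,0,0],[0,0,0],[0,0,0],[0,0,0]], gripper=[0,0,0,0,0,0,0,0])

```text
time: 1.6
ee_pos: [0.3607, -0.2054, 0.2316]
ee_rot: [0.829, -0.559, 0.001, -0.0]
wrist_force: [1.2, -0.2, 0.1]
opening: 0.003
```

>>> carry_out(xyz=[[-3.1,-3.2,0],[-3.1,-3.2,0],[-3.1,-3.2,0],[-3.1,-3.2,0],[-3.1,-3.2,0],[-3.1,-3.2,0],[-3.1,-3.2,0],[0,0,0]], angular=[[0,0,0],[0,0,0],[0,0,0],[0,0,0],[0,0,0],[0,0,0],[0,0,0],[0,0,0]], gripper=[0,0,0,0,0,0,0,0])

```text
time: 2.6
ee_pos: [0.487, 0.0809, 0.2312]
ee_rot: [0.831, -0.557, 0.0, -0.0]
wrist_force: [-0.0, 0.2, 0.6]
opening: 0.0
```

```bash
python3 - <<'E'
from h import *
o=telemetry.get_obs();print(o["time"],o["ee_pos"],o["ee_rot"],o["opening"])
z={"block_battery":.02,"ejector_tab":.053}
C={n:read_camera(n) for n in("wrist","scene","side")}
for n in z:
    for k,c in C.items():
        r=pinpoint(c,n)
        for q in r[:1]: print(n,k,q["confidence"],np.round(q["position"],1),onz(c,q["position"],z[n]).round(4))
c=C["wrist"];save(c,"w1.png")
for rc in [(0,0),(240,320),(0,639),(479,0),(479,639)]:print(rc,onz(c,rc,.02).round(3))
E
```

```text
2.6 [0.48703343 0.08093198 0.23115517] [ 8.30593924e-01 -5.56878461e-01  7.30443122e-05 -3.28923344e-04] 0.00011677813087014992
block_battery wrist 0.8 [ 57.7 279.8] [0.5913 0.1621 0.02  ]
block_battery scene 0.7 [321.9 398.1] [0.5911 0.158  0.02  ]
block_battery side 0.56 [185.  288.7] [0.5952 0.1621 0.02  ]
ejector_tab wrist 0.89 [127.7 285.9] [0.5429 0.1354 0.053 ]
ejector_tab scene 0.83 [280.  405.6] [0.5401 0.1301 0.053 ]
ejector_tab side 0.69 [185.  256.9] [0.5403 0.141  0.053 ]
(0, 0) [0.545 0.384 0.02 ]
(240, 320) [0.455 0.07  0.02 ]
(0, 639) [ 0.74 -0.09  0.02]
(479, 0) [0.013 0.319 0.02 ]
(479, 639) [ 0.316 -0.417  0.02 ]
```

View pics/w1.png

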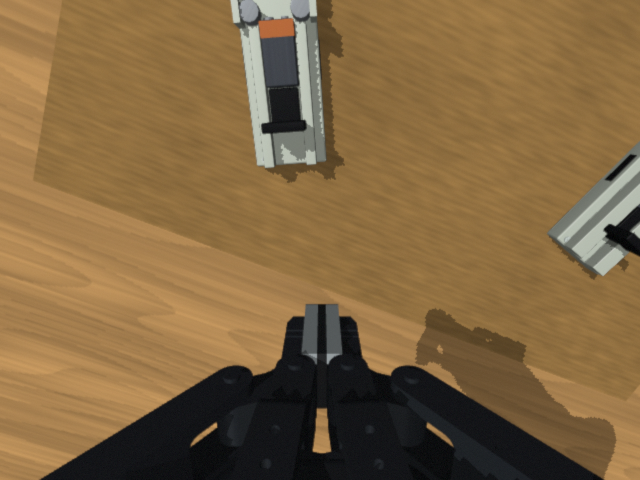

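The wrist view shows the tab at (284,126), with the battery's dark body and copper band ahead of it at y 20–88. The cradle's rear edge is at y≈165. Next I'll get the heading from the long edges.

```bash
python3 - <<'E'
from h import *
c=read_camera("wrist")
def hd(a,b,z):
    p,q=onz(c,(a[1],a[0]),z),onz(c,(b[1],b[0]),z);d=q-p;return p.round(4),q.round(4),round(np.degrees(np.arctan2(d[1],d[0])),2)
print("batt L",hd((266,88),(260,38),.0375));print("batt R",hd((298,86),(294,38),.0375))
print("tab",hd((263,127.5),(305,125.5),.06))
g=cv2.cvtColor(c["img"],cv2.COLOR_RGB2GRAY)[0:175,225:335]
for l in cv2.createLineSegmentDetector().detect(g)[0][:,0]:
    a=l[:2]+[225,0];b=l[2:]+[225,0]
    if np.hypot(*(a-b))>40:
        if a[1]<b[1]:a,b=b,a
        print(a.round(1),b.round(1),hd(a,b,.034))
m=cut_out(c,"block_battery")[0]["region"];
print(cv2.minAreaRect(np.argwhere(m)[:,::-1].astype(np.float32)))
cen=np.argwhere(m).mean(0);print("batt top centre",onz(c,cen,.0375))
E
```

```text
batt L (array([0.5639, 0.159 , 0.0375]), array([0.5966, 0.1755, 0.0375]), np.float64(26.75))
batt R (array([0.5752, 0.1353, 0.0375]), array([0.6066, 0.1507, 0.0375]), np.float64(26.07))
tab (array([0.5359, 0.1484, 0.06  ]), array([0.5497, 0.1183, 0.06  ]), np.float64(-65.33))
[297.6 116.7] [291.   21.8] (array([0.5527, 0.1273, 0.034 ]), array([0.6167, 0.1573, 0.034 ]), np.float64(25.08))
[260.8  82. ] [254.9  34.2] (array([0.5666, 0.165 , 0.034 ]), array([0.5979, 0.1808, 0.034 ]), np.float64(26.72))
[322.6 156.9] [312.1  19.5] (array([0.5298, 0.0952, 0.034 ]), array([0.6245, 0.1426, 0.034 ]), np.float64(26.59))
[309.  123.2] [300.4  20.6] (array([0.5515, 0.1165, 0.034 ]), array([0.6203, 0.1508, 0.034 ]), np.float64(26.5))
[253.7 161.6] [236.1  27.9] (array([0.5034, 0.1496, 0.034 ]), array([0.5965, 0.1959, 0.034 ]), np.float64(26.41))
[292.1  78.1] [288.2  34.4] (array([0.5791, 0.1422, 0.034 ]), array([0.6077, 0.1563, 0.034 ]), np.float64(26.17))Traceback (most recent call last):
  File "<stdin>", line 13, in <module>
IndexError: list index out of range
```

Heading is about 26° and the tab point about (0.5425, 0.1345). I'll turn 3.7°, shift to about 31 mm behind the tab, and descend to z≈0.043.

>>> carry_out(xyz=[[0,0,0],[-1.2,-2.1,2],[-1.2,-2.1,2.8],[0,0,4],[0,0,4],[0,0,4],[0,0,2],[0,0,0]], angular=[[0,0,-3.7],[0,0,0],[0,0,0],[0,0,0],[0,0,0],[0,0,0],[0,0,0],[0,0,0]], gripper=[0,0,0,0,0,0,0,0])

```text
time: 4.15
ee_pos: [0.5124, 0.1182, 0.0419]
ee_rot: [0.847, -0.531, -0.001, 0.001]
wrist_force: [-0.9, 0.9, -0.5]
opening: 0.004
```

```bash
python3 - <<'E'
from h import *
o=telemetry.get_obs();print(o["time"],o["ee_pos"],o["ee_rot"],o["wrist_force"])
c=read_camera("wrist");save(c,"w2.png")
p=o["ee_pos"];T=np.array([.5425,.1345]);a=np.radians(26);u=np.array([np.cos(a),np.sin(a)]);d=T-p[:2]
print("ahead",d@u,"left",d@[-u[1],u[0]]);print(pinpoint(c,"ejector_tab")[:1])
E
```

```text
4.15 [0.51243619 0.11821936 0.0419248 ] [ 0.84707593 -0.53146868 -0.00130012  0.0013097 ] [-0.8862079   0.9253514  -0.51096712]
ahead 0.03415813739853458 left 0.0014538400737110595
[{'position': [261.0, 313.4], 'confidence': 0.57}]
```

View pics/w2.png

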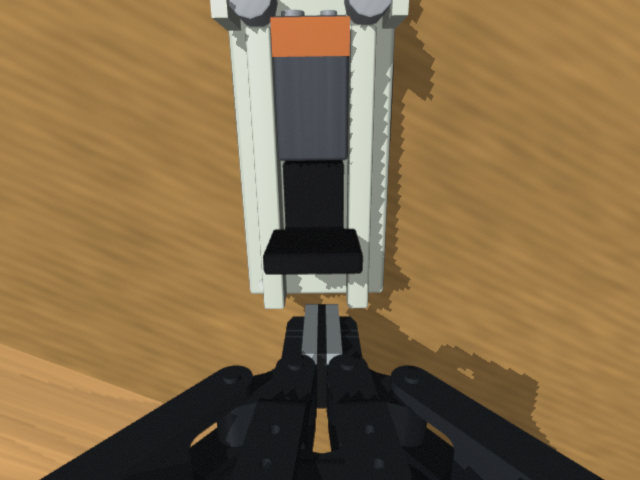

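The fingers are square behind the tab, which spans (265–361, 230–272), and about 2 mm to its right. I'll correct sideways and push slowly.

>>> carry_out(xyz=[[-0.2,-1.2,0],[0,-0.8,0],[0,-0.5,0],[0,-0.5,0],[0,-0.5,0]], angular=[[0,0,0],[0,0,0],[0,0,0],[0,0,0],[0,0,0]], gripper=[0,0,0,0,0])

```text
time: 4.88
ee_pos: [0.5421, 0.1351, 0.0433]
ee_rot: [0.847, -0.531, -0.002, 0.002]
wrist_force: [-6.4, -2.1, 4.3]
opening: 0.004
```

```bash
python3 - <<'E'
from h import *
o=telemetry.get_obs();p=o["ee_pos"];print(o["time"],p,o["wrist_force"])
c=read_camera("wrist");save(c,"w3.png")
print((p[:2]-[.51243619,.11821936])@[np.cos(np.radians(26)),np.sin(np.radians(26))])
E
```

```text
4.875 [0.54208016 0.13508063 0.04325769] [-6.42251489 -2.14611679  4.28649661]
0.03403531526405192
```

View pics/w3.png

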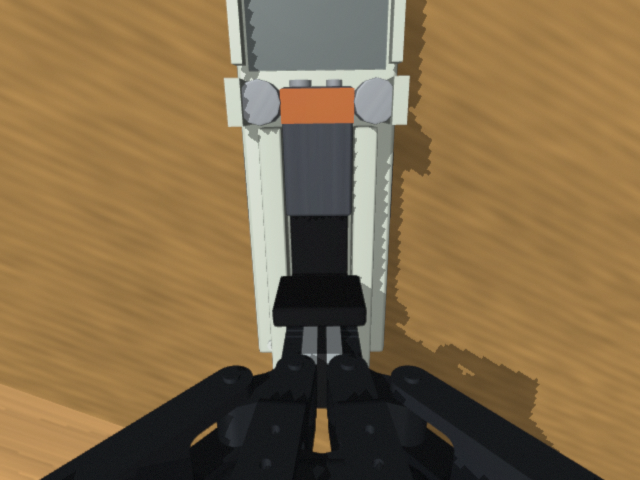

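Contact made (about 7 N), centred on the tab. Pushing on.

>>> carry_out(xyz=[[0,-0.6,0],[0,-0.6,0],[0,-0.6,0],[0,-0.6,0],[0,-0.6,0],[0,-0.6,0],[0,-0.6,0]], angular=[[0,0,0],[0,0,0],[0,0,0],[0,0,0],[0,0,0],[0,0,0],[0,0,0]], gripper=[0,0,0,0,0,0,0])

```text
time: 5.8
ee_pos: [0.579, 0.1534, 0.0432]
ee_rot: [0.847, -0.531, -0.003, 0.003]
wrist_force: [-8.3, -2.1, 5.6]
opening: -0.002
```

>>> carry_out(xyz=[[0,-0.3,0],[0,-0.3,0],[0,-0.2,0]], angular=[[0,0,0],[0,0,0],[0,0,0]], gripper=[0,0,0])

```text
time: 6.18
ee_pos: [0.5861, 0.157, 0.0431]
ee_rot: [0.847, -0.531, -0.003, 0.003]
wrist_force: [-10.9, -3.7, 9.1]
opening: 0.004
```

```bash
python3 - <<'E'
from h import *
o=telemetry.get_obs();p=o["ee_pos"];print(o["time"],p,o["wrist_force"])
c=read_camera("wrist");save(c,"w4.png")
print((p[:2]-[.51243619,.11821936])@[np.cos(np.radians(26)),np.sin(np.radians(26))])
E
```

```text
6.175 [0.58614671 0.15695139 0.04312395] [-10.9074934   -3.66473215   9.11113659]
0.08322958102100131
```

View pics/w4.png

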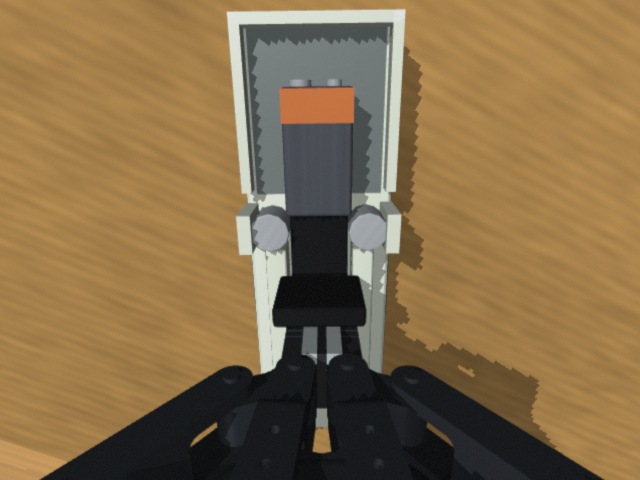

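The battery is past the rollers, its rear edge at y≈215 beside the landing's start at y≈195. The slide is near full travel, so I'll creep to the end stop.

>>> carry_out(xyz=[[0,-0.2,0],[0,-0.2,0],[0,0,0]], angular=[[0,0,0],[0,0,0],[0,0,0]], gripper=[0,0,0])

```text
time: 6.6
ee_pos: [0.5861, 0.157, 0.0432]
ee_rot: [0.847, -0.531, -0.005, 0.006]
wrist_force: [-16.6, -6.2, 12.7]
opening: 0.001
```

```bash
python3 - <<'E'
from h import *
u=np.array([np.cos(np.radians(26)),np.sin(np.radians(26))])
for k in("wrist","scene","side"):
    c=read_camera(k)
    for n,z,s in(("block_battery",.02,(.5913,.1605)),("ejector_tab",.053,(.5425,.1345))):
        r=pinpoint(c,n)
        if r: w=onz(c,r[0]["position"],z);print(k,n,r[0]["confidence"],w.round(4),((w[:2]-s)@u).round(4))
print(telemetry.get_obs()["wrist_force"])
E
```

```text
wrist block_battery 0.94 [0.6474 0.1888 0.02  ] 0.0628
wrist ejector_tab 0.72 [0.5956 0.164  0.053 ] 0.0607
scene block_battery 0.68 [0.6514 0.1849 0.02  ] 0.0647
scene ejector_tab 0.83 [0.5947 0.1616 0.053 ] 0.0588
side block_battery 0.71 [0.6476 0.1915 0.02  ] 0.0642
side ejector_tab 0.7 [0.5936 0.164  0.053 ] 0.0589
[-15.58000579  -5.5534749   12.29385897]
```

All cameras agree on about 61–62 mm of travel, and the TCP stalled, so this is the end stop. I'll back out steadily so the slide follows, then lift.

>>> carry_out(xyz=[[0,1.0,0],[0,1.5,0],[0,1.5,0],[0,1.5,0],[0,1.5,0],[0,1.5,0],[0,1.5,0],[0,0.5,0]], angular=[[0,0,0],[0,0,0],[0,0,0],[0,0,0],[0,0,0],[0,0,0],[0,0,0],[0,0,0]], gripper=[0,0,0,0,0,0,0,0])

```text
time: 8.05
ee_pos: [0.4976, 0.1129, 0.0435]
ee_rot: [0.847, -0.532, 0.0, -0.0]
wrist_force: [0.2, 0.4, 0.7]
opening: 0.003
```

>>> carry_out(xyz=[[0,0,-3],[0,0,-4],[0,0,-4],[0,0,-4],[0,0,0]], angular=[[0,0,0],[0,0,0],[0,0,0],[0,0,0],[0,0,0]], gripper=[0,0,0,0,0])

```text
time: 8.68
ee_pos: [0.5007, 0.1139, 0.1967]
ee_rot: [0.847, -0.531, 0.003, -0.003]
wrist_force: [0.7, 0.4, 0.1]
opening: -0.001
```

```bash
python3 - <<'E'
from h import *
u=np.array([np.cos(np.radians(26)),np.sin(np.radians(26))])
for k in("wrist","scene","side"):
    c=read_camera(k)
    if k=="wrist":save(c,"w5.png")
    P={}
    for n,z in(("block_battery",.02),("ejector_tab",.053),("round_cell",.02)):
        r=pinpoint(c,n)
        if r: P[n]=onz(c,r[0]["position"],z)[:2];print(k,n,r[0]["confidence"],P[n].round(4))
    if "block_battery" in P and "ejector_tab" in P:
        d=P["block_battery"]-P["ejector_tab"];print("rel",d@u,d@[-u[1],u[0]])
o=telemetry.get_obs();print(o["time"],o["ee_pos"],o["wrist_force"])
E
```

```text
wrist ejector_tab 0.76 [0.5444 0.1348]
scene block_battery 0.58 [0.6511 0.183 ]
scene ejector_tab 0.65 [0.5413 0.1331]
scene round_cell 0.4 [ 0.6253 -0.2025]
rel 0.12056147477934266 -0.003306918173558994
side block_battery 0.58 [0.65   0.1942]
side ejector_tab 0.72 [0.5399 0.1402]
side round_cell 0.64 [ 0.6219 -0.1948]
rel 0.12264193111288962 0.00027791636045074283
9.275 [0.49815729 0.11337846 0.19296504] [ 1.16738625  0.06518394 -0.30854905]
```

View pics/w5.png

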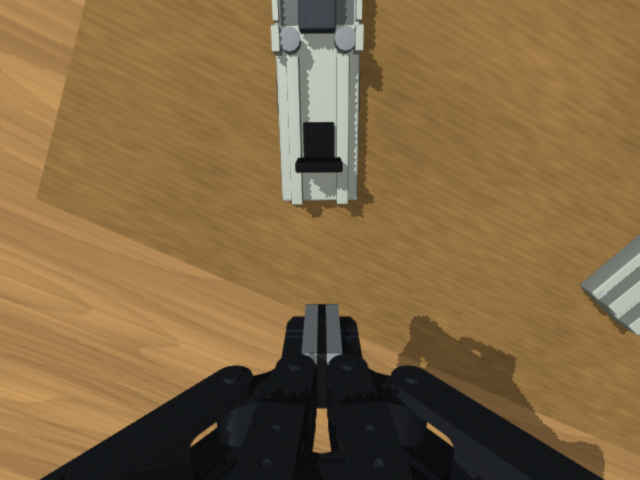

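The slide is back at rest (tab at (319,165)), the battery is on the landing beyond the rollers, and the arm is clear. Handing in.

```bash
python3 -c "
from plant import manip
print(manip.sign_off())"
```

```text
the job is handed in; nothing more can be done
None
```

I pushed the ejector slide in to its end stop with the closed fingers. The battery slid out onto its landing, I let the slide spring back, lifted clear and handed the job in after about 9.3 s. The sign-off gives no verdict.

- **Push depth:** the cameras put the tab's travel at 59–61 mm and the battery's at 63–65 mm. The tool stopped advancing while the wrist force rose to about 22 N, which fits the end stop at 62 mm.
- **Battery:** after release, its origin measured about 121–123 mm ahead of the tab and within 4 mm of the centre line. The wrist camera's detector did not find the battery in this last check, so these figures come from the scene and side cameras only. I did not measure its height directly.
- **Slide:** the tab measured within about 2 mm of its starting point in the scene and wrist views. The side view differed from the other two by about 6 mm sideways, as it and the scene view did before the push.
- **Round cell:** it read within about 6 mm of its start, which is within the detector's scatter. The arm did not go near it while low.
- **Contact:** the fingers stayed behind the tab throughout, well clear of the battery. The wrist force was about 1 N at the end, consistent with the arm touching nothing.

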